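# Clear up after a staining run: bottles to the carrier, beakers to drain

## Robot

A 6-joint arm with a two-finger parallel gripper is mounted at the origin on a cart in front of the work surface, level with it; the furniture and walls round the work are solid. World frame = base frame: x ahead of the robot, y to its left, z up, the work surface at z = 0. Lengths are in m, angles in rad, forces in N, time in s.
With the tool pointing down it reaches from about 0.375 to 0.9 m from the base axis. Payload 3.1 kg.
Tool frame: the origin (TCP) lies between the finger pads; the fingertips stand manip.finger_overhang ahead of it and the grasp point (between the pads) lies 5 mm behind it (manip.finger_overhang is the distance from the TCP to the fingertips, in m); z points along the fingers, y is the line along which they close (so a half turn about z gives the same grasp; the last joint's range is limited). The gripper opens to 85 mm and grips with 20 to 120 N. Pads are 22 mm wide; open, the fingers measure 114 mm over their backs; the gripper's body (76 mm by 85 mm) begins 54 mm behind the grasp point. The pads swing forward as they close: fully open they stand 13 mm farther back than shut.
Start: joints at [1.149, 0.527, 1.433, -0, 1.181, -0.178], TCP at [0.151, 0.607, 0.245] pointing down, gripper open.
Joint ranges: [-3.08, 3.08], [-0.75, 2.2], [0.22, 2.44], [-1.43, 4.57], [0, 2.65], [-2.85, 2.85]. Speed limits (rad/s): [2.79, 2.79, 3.14, 3.14, 3.14, 3.14].

## Interface

Orientations are given as a unit quaternion [x, y, z, w].
In Python, from station import manip gives the robot as it stands.
- The arm moves only by the tool drive_tool, never from a script. Its argument "plan" is a list of rows, each a list of 7 numbers: the shift along the tool's x, y, z in m, then the turn, a rotation vector about the tool's x, y, z in degrees, then the opening, from -1 (shut) to 1 (fully open). In form: [[x, y, z, wx, wy, wz, gripper], ...]. A call has 1 to 10 rows; each row shifts and turns the commanded pose from where the row before left it, along the tool's axes as they then stand; what a row does not reach is not made up. A row lasts 1/10 s, in which the tool goes at most 50 mm and 8.59 degrees, less where a joint would pass 70% of its speed; a pose out of reach is approached as far as the arm can. A call is refused whole if a number of a shift passes 0.05 or a number of a turn 8.59, either way. A call with a gripper value outside its range is refused whole. The fingers move at their own pace and stop on an object; "newtons" is the grip in N (left out, the last holds). Time passes only in rows, so rows that do not move let the fingers close. It gives the time, the measured TCP pose, the force, the opening and the grip force at its end, in the units of the state.
- manip.sense(): the state, without advancing time (a new reading comes with each control period).
- manip.snapshot(name): name is "scene" or "side" or "wrist"; returns a dict with "image" (384x512x3 uint8, red, green, blue), "z_map" (384x512 float32, m along the optical axis (not along the pixel's ray), 0 where there is no reading), "fov_y" (degrees; the focal length in pixels is half the picture's height over the tangent of half this angle, whatever the lens; pixels are square), "cx", "cy" (the principal point, pixels), "extrinsics" (4x4, takes a point from camera to world coordinates); the wrist camera has in their place "mount" (4x4, takes a point from camera to tool coordinates, whose origin is the TCP and whose axes are the flange's). Camera axes: x right, y up, looking along -z (the intrinsics and any distortion apply to the point x, -y, -z); pixel columns grow to the right and rows downward; lengths in m; the calibration is good to about 2 mm. The wrist camera is an equidistant fisheye: a pixel r from the principal point sees the ray r / f radians off the axis. A picture is of the moment at which its call begins: read the wrist's pose just before it.
- manip.sign_off(): hands the job in; it is judged then, once.
The state is a dict: "t": time; "q": joint angles; "qd": joint speeds; "tau": joint torques, N m; "tcp_pos": TCP position; "tool_rot": TCP orientation; "force": force on the tool from outside, world axes, zero at the start; "ft_torque": the same for the moment, N m; "finger_gap": opening from 0.0 (shut) to 1.0 (fully open); "gripper_force": force on a finger pad.
Only numpy, scipy, OpenCV 4.12 (cv2) and the standard library are available. Lean on these libraries where they do the work, as an engineer would, in place of code of your own. Each camera call takes 0.05 s, during which the arm holds its last target. There are 200 camera calls.

## Task

Clear up the staining place after a run. Stand the bottles upright in the three-bay wire carrier in their order of use: the blue-capped one in the left bay as seen from the robot, the black-capped one in the right bay and the green-capped one between them; hang the two rinsed beakers mouth-down over the blue pegs of the draining stand so that each rests on its peg, the large beaker on the long left peg and the small one beside it on the short right peg. Do not tip the bottles, and leave the red-capped bottle and the timer where they are.

Things in the scene. Friction and masses are not known exactly. Their poses are not given: they have to be found in the camera images.
- carrier: Fixed bottle carrier, a steel wire basket 95 x 257 mm: three bays in a row along y, each 79 mm square inside, rods up to 51 mm high, a loop 83 mm high at each end. Origin: on the worktop under the middle bay; bay centres at y = +84 (left, seen from the robot), 0, -84 mm; bay floor at z = 9 mm. x points away from the robot, y to its left, turned up to 0.2 rad.
- drain_stand: Fixed draining stand: white sloping deck, 165 x 190 mm, two blue pegs 16 mm thick, round ended, leaning 0.35 rad from vertical towards the robot (-x). Origin: on the worktop under the deck; x away from the robot, y to its left, turned up to 0.2 rad. Peg tips (x, y, z): long left peg (-24, 48, 157) mm, short right peg (-14, -48, 131) mm; feet at x = 17, z = 46 mm.
- bottle_blue: White reagent bottle with a blue screw cap and a red label band, 66 mm across, 135 mm high, about 0.2 kg. Body up to 96 mm, then a shoulder, cap 38 mm across from 117 to 135 mm. The cap is fixed on and is the place to grip. Origin: centre of the underside, z up.
- bottle_green: Whitish bottle with a green screw cap and a cream label, 64 mm across, 130 mm high, about 0.3 kg. Cap 37 mm across from 112 to 130 mm, fixed on, the place to grip. Origin: centre of the underside, z up.
- bottle_black: Greyish bottle with a black screw cap and a red label band, 62 mm across, 120 mm high, about 0.24 kg. Cap 36 mm across from 103 to 120 mm, fixed on, the place to grip. Origin: centre of the underside, z up.
- beaker_large: Large clear beaker, 96 mm high, upside down on its mouth at the start. 65 mm across at the closed end (on top), 73 at the mouth, 79 over the spout; wall and bottom 2 to 4 mm. Origin: outside of the closed end (top); its z axis points from there to the mouth (down). The round body's axis lies 3 mm to +y of the origin, the spout at -y.
- beaker_small: Small clear beaker, 72 mm high, upside down on its mouth at the start. 51 mm across at the closed end (on top), 59 at the mouth, 65 over the spout; wall and bottom 2 to 4 mm. Origin: outside of the closed end (top); its z axis points from there to the mouth (down). The round body's axis lies 3 mm to +y of the origin, the spout at -y.
- bottle_red: Bystander: white bottle with a red screw cap and a green label band, 70 mm across, 140 mm high, standing at the back. Not part of the job. Origin: centre of the underside.
- timer: Bystander: white wedge-shaped bench timer with a grey display, 53 x 62 x 34 mm, at the left front. Not part of the job. Origin: centre of the underside.
Mind the look-alikes: they are no part of the job. What is shaped like the bottle_green but brown is not meant.

How it is judged:
By the outcome, as a careful person would: the job done as asked, in the order asked, and still so for the second after the job is handed in, with the robot touching nothing.
It also fails if it takes over 128 s, if anything falls off the work surface, if the arm or the gripper's body presses on something with over 40 N, if the wrist force passes 120 N, or if a joint passes its speed limit or range.

## Working session

There is one attempt and no reset: what is moved stays moved. The work goes in short steps, Python scripts to look and compute and a tool call to move; the robot and the scene stay as the last step left them, time stands still between calls to the robot, and variables do not carry over. Pictures are saved under pics/ and viewed, at most 14 in all, crops included, and the job is handed in when it is done.

Besides the shell and the picture viewer there is one more tool, called after "Request:" as a command line: name --pt "numbers of a row" for each row, then --argument value for the rest. drive_tool: Moves the arm, as the interface text tells. Its arguments: {"type":"object","properties":{"plan":{"type":"array"},"newtons":{"type":"number"}},"required":["plan"]}

```bash
mkdir -p pics; ls
cat > h.py <<'E'
import numpy as np, cv2
from station import manip
from scipy.spatial.transform import Rotation as R
def snap(n,save=None):
    s=manip.sense(); d=manip.snapshot(n)
    if save: cv2.imwrite('pics/'+save,d['image'][:,:,::-1])
    return s,d
def cloud(d,s=None):
    z=d['z_map']; h,w=z.shape; f=h/2/np.tan(np.radians(d['fov_y'])/2)
    u,v=np.meshgrid(np.arange(w),np.arange(h)); a=(u-d['cx']); b=(v-d['cy'])
    if 'mount' in d:
        r=np.hypot(a,b)+1e-9; t=r/f; k=np.tan(t)/r
        P=np.stack([a*k*z,-b*k*z,-z],-1)
        T=np.eye(4); T[:3,:3]=R.from_quat(s['tool_rot']).as_matrix(); T[:3,3]=s['tcp_pos']; T=T@d['mount']
    else:
        P=np.stack([a/f*z,-b/f*z,-z],-1); T=d['extrinsics']
    W=P@T[:3,:3].T+T[:3,3]; W[z==0]=np.nan
    return W
E
python3 - <<'E'
from h import *
print(manip.finger_overhang)
for n in ('scene','side'):
    s,d=snap(n,n+'0.png'); np.save('pics/'+n+'0.npy',cloud(d)); print(n,d['fov_y'],d['cx'],d['cy'],d['extrinsics'].round(3).tolist())
    print([k for k in d])
print(s)
E
```

```text
pics
0.014
scene 50.518850954100934 255.68329793125721 198.39768549193948 [[-0.23, 0.801, -0.553, -0.357], [-0.973, -0.182, 0.141, 0.462], [0.013, 0.57, 0.821, 1.513], [0.0, 0.0, 0.0, 1.0]]
['image', 'z_map', 'fov_y', 'cx', 'cy', 'extrinsics']
side 46.204636076230216 255.12710270225728 185.81473891077331 [[0.342, 0.81, -0.476, -0.164], [-0.94, 0.295, -0.172, -0.047], [0.001, 0.506, 0.862, 1.445], [0.0, 0.0, 0.0, 1.0]]
['image', 'z_map', 'fov_y', 'cx', 'cy', 'extrinsics']
{'t': 0.05, 'q': array([ 1.14848128e+00,  5.28464370e-01,  1.43392681e+00, -1.89080052e-05,
        1.18141465e+00, -1.78510391e-01]), 'qd': array([-1.00057134e-03, -1.52866528e-03, -1.52219316e-03, -6.34811776e-05,
       -1.20991415e-03, -1.06513411e-03]), 'tau': array([ 9.04258868e-04, -4.43686187e+01, -1.78778082e+01, -2.12145778e-04,
        3.77531003e-03, -3.78992411e-06]), 'tcp_pos': array([0.15056216, 0.60586836, 0.24432691]), 'tool_rot': array([ 1.21596990e-01,  9.92578938e-01, -1.05961742e-03, -3.19105087e-04]), 'force': array([-0.70201983, -0.30571075, -0.86184398]), 'ft_torque': array([-0.03209046, -0.03806559, -0.02252275]), 'gripper_force': 0.0, 'finger_gap': 1.0026161597317862}
```

View pics/scene0.png

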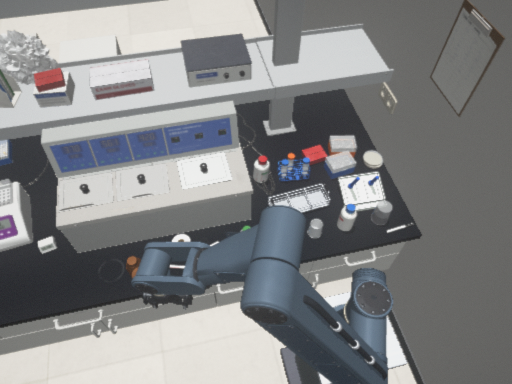

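View pics/side0.png

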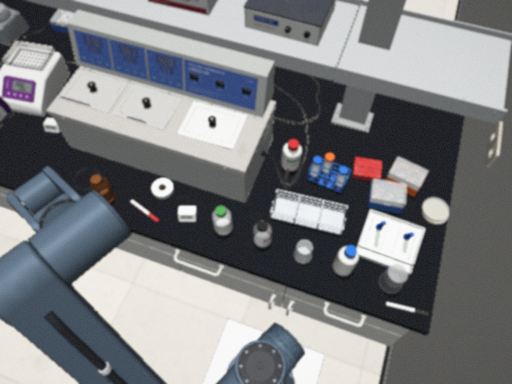

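Side view: blue cap (350,252), with small blue caps in the rack at (316-340,160-180) that are not meant. The green cap is at (222,210), and the brown look-alike at (102,185) is not meant. Black cap (263,227), small beaker (304,250), large beaker (395,277), red cap (291,146), timer (187,213). The carrier is at (308,212) and the stand at (390,240).

Run:
```python
from h import *
W=np.load('pics/side0.npy')
def q(u,v): return W[v,u].round(3).tolist()
for n,p in dict(blue=(351,250),green=(222,210),black=(263,227),small=(304,244),large=(400,267),red=(291,145),timer=(187,210),brown=(98,180),shelf=(300,60),shelf2=(430,80),post=(350,100),panel=(230,180),peg1=(381,223),peg2=(409,234)).items(): print(n,q(*p))
im=cv2.imread('pics/side0.png')[130:310,170:440]
cv2.imwrite('pics/c1.png',cv2.resize(im,(800,533),interpolation=cv2.INTER_CUBIC))
# height map top view of region
m=(W[...,0]>.3)&(W[...,0]<.95)&(W[...,1]>-.55)&(W[...,1]<.3)&(W[...,2]<.4)
P=W[m]; S=900
H=np.zeros((650,850)); o=np.argsort(P[:,2]); P=P[o]
for x,y,z in P:
    r=int((.95-x)*1000); c=int((.3-y)*1000)
    H[max(r-1,0):r+2,max(c-1,0):c+2]=max(z,0)+.02
cv2.imwrite('pics/hm.png',cv2.resize(cv2.applyColorMap(np.clip(H*1200,0,255).astype(np.uint8),cv2.COLORMAP_JET),(784,600)))
```

```text
blue [0.448, -0.146, 0.127]
green [0.441, 0.287, 0.126]
black [0.433, 0.141, 0.116]
small [0.44, -0.0, 0.074]
large [0.462, -0.308, 0.091]
red [0.766, 0.152, 0.13]
timer [0.441, 0.426, 0.034]
brown [0.401, 0.728, 0.128]
shelf [0.897, 0.185, 0.407]
shelf2 [0.965, -0.222, 0.396]
post [1.051, 0.005, 0.121]
panel [0.545, 0.299, 0.147]
peg1 [0.564, -0.213, 0.142]
peg2 [0.568, -0.309, 0.12]
```

View pics/c1.png

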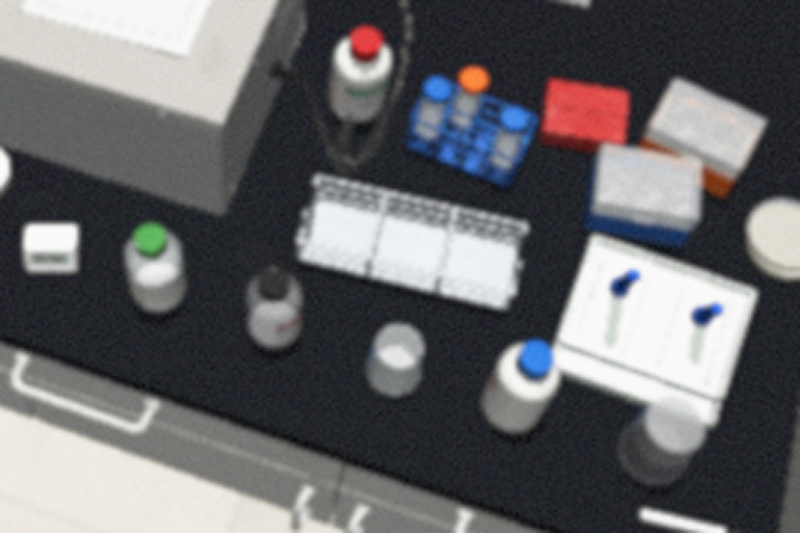

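View pics/hm.png

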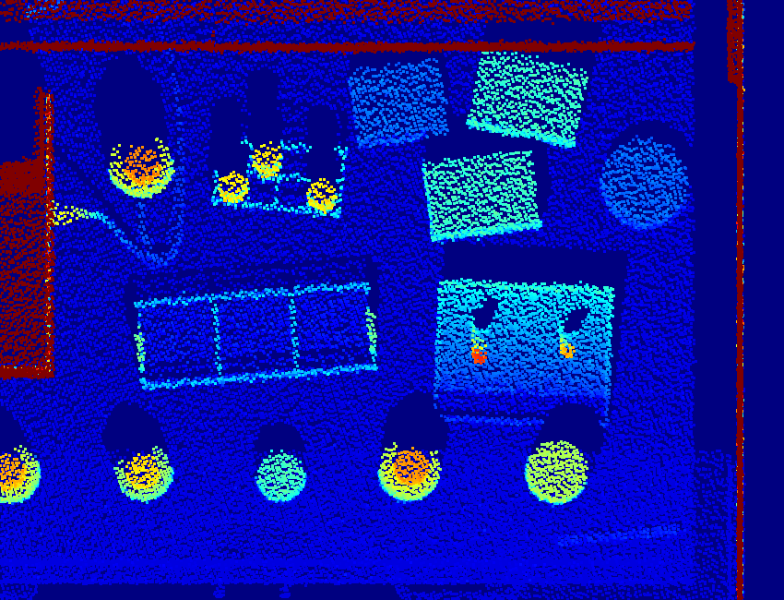

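The crop confirms the blue-, black- and green-capped bottles, the two beakers, the carrier and the stand. The blue rack tubes at (437,88) and (515,120) are far smaller and are not meant. Next I fit the poses numerically.

```bash
cat >> h.py <<'E'
from scipy.optimize import least_squares
def circ(P,x,y,z0,z1,r=.06,fixr=None):
    m=(np.hypot(P[:,0]-x,P[:,1]-y)<r)&(P[:,2]>z0)&(P[:,2]<z1); return P[m]
E
python3 - <<'E'
from h import *
from scipy.spatial import cKDTree
for cam in ('side','scene'):
    W=np.load(f'pics/{cam}0.npy').reshape(-1,3); W=W[~np.isnan(W[:,0])]
    print(cam,'table z',np.median(W[(abs(W[:,0]-.42)<.02)&(abs(W[:,1]+.22)<.02)][:,2]).round(4))
    # bottles: fit cap top (minEnclosing) ; model circle: points of top
    for n,x,y,h,r in (('blue',.448,-.146,.135,.019),('green',.441,.287,.130,.0185),('black',.433,.141,.12,.018),('small',.44,0,.072,.0255),('large',.462,-.308,.096,.0325)):
        P=circ(W,x,y,h-.006,h+.008)
        if len(P)<8: print(n,'few',len(P)); continue
        (c,rr)=cv2.minEnclosingCircle(P[:,:2].astype(np.float32))
        B=circ(W,x,y,.02,h-.03)
        print(n,len(P),'mean',P[:,:2].mean(0).round(4),'mec',np.round(c,4),round(rr,4),'z',np.median(P[:,2]).round(4))
    # carrier: rods/loops, minAreaRect
    P=W[(W[:,0]>.48)&(W[:,0]<.66)&(W[:,1]>-.14)&(W[:,1]<.18)&(W[:,2]>.035)&(W[:,2]<.095)]
    if len(P)>50:
        for f in (P,): print('carrier',cv2.minAreaRect(f[:,:2].astype(np.float32)))
    P=W[(W[:,0]>.46)&(W[:,0]<.67)&(W[:,1]>-.40)&(W[:,1]<-.15)&(W[:,2]>.02)&(W[:,2]<.2)]
    D=P[(P[:,2]<.07)&(P[:,0]>.5)]
    print('stand',cv2.minAreaRect(D[:,:2].astype(np.float32)))
    for y in (-.213,-.309):
        Q=P[(abs(P[:,1]-y)<.02)&(P[:,2]>.085)&(P[:,0]>.52)]
        if len(Q): 
            t=Q[Q[:,2]>Q[:,2].max()-.012]; print('peg',len(Q),'top',t.mean(0).round(4),Q[:,2].max().round(4), Q.mean(0).round(4))
E
```

```text
side table z -0.0018
blue 107 mean [ 0.4438 -0.1456] mec [ 0.4446 -0.1464] 0.0196 z 0.1341
green 83 mean [0.4381 0.2899] mec [0.4382 0.2917] 0.0191 z 0.1293
black 86 mean [0.4391 0.1454] mec [0.4399 0.1451] 0.0183 z 0.119
small 178 mean [ 0.433  -0.0045] mec [ 0.4326 -0.005 ] 0.0266 z 0.0723
large 315 mean [ 0.4386 -0.3037] mec [ 0.4389 -0.3034] 0.0335 z 0.0952
carrier ((0.5874356031417847, 0.023185640573501587), (0.10274729877710342, 0.26060131192207336), 3.7336325645446777)
stand ((0.5772380232810974, -0.2684321403503418), (0.19235831499099731, 0.13653506338596344), 88.59442901611328)
peg 38 top [ 0.5631 -0.2193  0.1541] 0.1593 [ 0.5674 -0.2184  0.1365]
peg 33 top [ 0.5689 -0.3164  0.1293] 0.1368 [ 0.5709 -0.3138  0.1172]
scene table z -0.002
blue 52 mean [ 0.4431 -0.1426] mec [ 0.4433 -0.1427] 0.0189 z 0.1338
green 24 mean [0.4468 0.2953] mec [0.4416 0.2941] 0.0174 z 0.1294
black few 0
small 98 mean [ 0.4326 -0.0005] mec [ 0.4352 -0.0012] 0.0265 z 0.0717
large 140 mean [ 0.4385 -0.3001] mec [ 0.4382 -0.3021] 0.0346 z 0.0955
carrier ((0.5872849822044373, 0.02437537908554077), (0.10298040509223938, 0.2615191638469696), 5.190292835235596)
stand ((0.58259117603302, -0.2646975517272949), (0.19562478363513947, 0.12659552693367004), 87.87630462646484)
peg 34 top [ 0.5628 -0.2161  0.1521] 0.1579 [ 0.5698 -0.214   0.1289]
peg 27 top [ 0.5688 -0.3118  0.1256] 0.1316 [ 0.5729 -0.3096  0.1135]
```

Request:
drive_tool --pt "0 0 0 0 0 -7 1" --pt "0 0 0 0 0 -7 1" --pt "-0.036 -0.03 0 0 0 0 1" --pt "-0.036 -0.03 0 0 0 0 1" --pt "-0.036 -0.03 0 0 0 0 1" --pt "-0.036 -0.03 0 0 0 0 1" --pt "-0.036 -0.03 0 0 0 0 1" --pt "-0.036 -0.03 0 0 0 0 1" --pt "-0.036 -0.03 0 0 0 0 1" --pt "-0.036 -0.03 0 0 0 0 1"

```text
t: 1.1
tcp_pos: [0.4399, 0.3651, 0.245]
tool_rot: [-0.0, 1.0, -0.0, -0.0]
force: [0.5, 0.7, -0.9]
finger_gap: 1.003
gripper_force: 0.0
```

Request:
drive_tool --pt "0 -0.04 0 0 0 0 1" --pt "0 -0.04 0 0 0 0 1" --pt "0 -0.04 0 0 0 0 1" --pt "0 -0.04 0 0 0 0 1" --pt "0 -0.04 0 0 0 0 1" --pt "0 -0.04 0 0 0 0 1" --pt "0 -0.04 0 0 0 0 1" --pt "0 -0.04 0 0 0 0 1" --pt "0 -0.04 0 0 0 0 1" --pt "0 0 0 0 0 0 1"

```text
t: 2.1
tcp_pos: [0.4398, 0.0026, 0.2453]
tool_rot: [0.003, 1.0, -0.001, 0.0]
force: [-0.4, -0.2, 0.0]
finger_gap: 0.999
gripper_force: 0.0
```

Run:
```python
from h import *
from scipy.spatial import cKDTree
s,d=snap('wrist','w1.png'); W3=cloud(d,s).reshape(-1,3); np.save('pics/w1.npy',cloud(d,s))
print(s['tcp_pos'],s['tool_rot'],d['fov_y'],d['mount'].round(3).tolist())
W3=W3[np.isfinite(W3[:,0])]
for n,x,y,h in (('blue',.444,-.145,.135),('green',.44,.293,.130),('black',.44,.145,.12),('small',.433,-.003,.072),('large',.439,-.303,.096)):
    P=circ(W3,x,y,h-.006,h+.008)
    if len(P)>8: print(n,len(P),P[:,:2].mean(0).round(4),cv2.minEnclosingCircle(P[:,:2].astype(np.float32)),np.median(P[:,2]))
def fit(P):
    def seg(n):
        t=np.linspace(-1,1,120); o=[]
        for x in (-.0475,.0475): o.append(np.c_[0*t+x,t*.1285])
        for y in (-.1275,-.042,.042,.1275): o.append(np.c_[t*.0475,0*t+y])
        return np.vstack(o)
    T=cKDTree(seg(0))
    def f(p):
        c,s_=np.cos(p[2]),np.sin(p[2]); q=(P[:,:2]-p[:2])@np.array([[c,-s_],[s_,c]])
        return T.query(q)[0]
    r=least_squares(f,[.587,.024,.08],loss='soft_l1',f_scale=.003,diff_step=1e-4); return r.x.round(4),np.median(f(r.x)).round(4),len(P)
for n in ('side','scene','w'):
    W=W3 if n=='w' else np.load(f'pics/{n}0.npy').reshape(-1,3); W=W[np.isfinite(W[:,0])]
    P=W[(W[:,0]>.48)&(W[:,0]<.66)&(W[:,1]>-.14)&(W[:,1]<.18)&(W[:,2]>.042)&(W[:,2]<.095)]
    if len(P)>30: print(n,fit(P))
```

```text
[0.43975879 0.00264976 0.24528615] [ 2.73068176e-03  9.99995920e-01 -7.70045110e-04  3.30997163e-04] 65.70646984690485 [[0.0, 0.947, 0.32, 0.082], [1.0, -0.0, 0.001, 0.001], [0.001, 0.32, -0.947, -0.129], [0.0, 0.0, 0.0, 1.0]]
blue 1005 [ 0.444  -0.1412] ((0.44518354535102844, -0.14303721487522125), 0.019079478457570076) 0.13425354039021947
green 501 [0.4381 0.2903] ((0.43849438428878784, 0.2928552031517029), 0.018842753022909164) 0.12938766693382978
black 872 [0.4394 0.1465] ((0.4400709271430969, 0.14814241230487823), 0.018241355195641518) 0.11924304213803563
small 1834 [ 0.4339 -0.0014] ((0.4352528154850006, -0.0017165681347250938), 0.026186469942331314) 0.07217637761823778
large 1183 [ 0.4398 -0.2945] ((0.44055113196372986, -0.3007631003856659), 0.03276490420103073) 0.0953792998523561
side (array([0.5866, 0.023 , 0.0859]), np.float64(0.0022), 358)
scene (array([0.5853, 0.026 , 0.0948]), np.float64(0.0021), 205)
w (array([0.5869, 0.0266, 0.0804]), np.float64(0.0021), 2175)
```

Request:
drive_tool --pt "-0.002 -0.036 0 0 0 0 1" --pt "-0.002 -0.036 0 0 0 0 1" --pt "0 -0.036 0.01 0 0 0 1" --pt "0 -0.036 0.02 0 0 0 1" --pt "0 0 0.02 0 0 0 1" --pt "0 0 0 0 0 0 1" --pt "0 0 0 0 0 0 1"

```text
t: 2.85
tcp_pos: [0.4429, -0.1359, 0.1951]
tool_rot: [-0.001, 1.0, 0.001, -0.001]
force: [0.3, 0.3, 1.2]
finger_gap: 1.0
gripper_force: 0.0
```

Request:
drive_tool --pt "-0.0015 -0.007 0.015 0 0 0 1" --pt "0 0 0.02 0 0 0 1" --pt "0 0 0.02 0 0 0 1" --pt "0 0 0.009 0 0 0 1" --pt "0 0 0 0 0 0 1" --pt "0 0 0 0 0 0 -1" --pt "0 0 0 0 0 0 -1" --pt "0 0 0 0 0 0 -1" --pt "0 0 0 0 0 0 -1" --pt "0 0 0 0 0 0 -1" --newtons 40

```text
t: 3.85
tcp_pos: [0.4452, -0.1445, 0.1323]
tool_rot: [-0.0, 1.0, -0.0, 0.001]
force: [-0.4, 1.9, 5.6]
finger_gap: 0.415
gripper_force: 39.5
```

Request:
drive_tool --pt "0 0 0 0 0 0 -1" --pt "0 0 0 0 0 0 -1" --pt "0 0 0 0 0 0 -1"

```text
t: 4.15
tcp_pos: [0.4452, -0.1445, 0.1323]
tool_rot: [-0.0, 1.0, -0.0, 0.001]
force: [-0.1, 1.6, 5.3]
finger_gap: 0.414
gripper_force: 39.5
```

Request:
drive_tool --pt "0 0 -0.01 0 0 0 -1" --pt "0 0 -0.02 0 0 0 -1" --pt "0 0 -0.03 0 0 0 -1" --pt "0 0 -0.03 0 0 0 -1" --pt "0 0 -0.02 0 0 0 -1" --pt "0 0 -0.01 0 0 0 -1" --pt "0 0.01 0 0 0 0 -1" --pt "0 0.02 0 0 0 0 -1" --pt "-0.01 0.03 0 0 0 0 -1" --pt "-0.02 0.03 0 0 0 0 -1"

```text
t: 5.15
tcp_pos: [0.472, -0.0524, 0.2497]
tool_rot: [0.001, 1.0, 0.001, -0.003]
force: [0.7, -0.2, -2.7]
finger_gap: 0.413
gripper_force: 40.8
```

Request:
drive_tool --pt "-0.02 0.03 0 0 0 0 -1" --pt "-0.02 0.03 0 0 0 0 -1" --pt "-0.02 0.03 0 0 0 0 -1" --pt "-0.02 0.03 0 0 0 0 -1" --pt "-0.014 0.025 0 0 0 0 -1" --pt "-0.01 0.015 0 0 0 0 -1" --pt "0 0.005 0 0 0 0 -1" --pt "0 0 0 0 0 0 -1" --pt "0 0 0 0 0 0 -1"

```text
t: 6.05
tcp_pos: [0.5772, 0.1103, 0.2503]
tool_rot: [-0.0, 1.0, -0.0, -0.002]
force: [-0.2, -0.6, -3.1]
finger_gap: 0.411
gripper_force: 40.8
```

Run:
```python
from h import *
s,d=snap('side','s2.png');print(s['tcp_pos'])
W=cloud(d).reshape(-1,3); W=W[np.isfinite(W[:,0])]
s,d=snap('wrist','w2.png')
```

```text
[0.57716166 0.1102843  0.25034226]
```

View pics/w2.png

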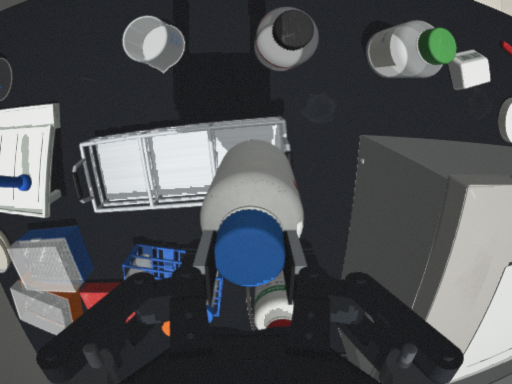

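The wrist view shows the blue bottle hanging upright in the fingers, cap at (250,245), over the left bay at (250,150). The large beaker, small beaker (155,42), black cap (292,28) and green cap (437,45) have not moved.

Request:
drive_tool --pt "-0.0024 0 0.01 0 0 0 -1" --pt "0 0 0.02 0 0 0 -1" --pt "0 0 0.02 0 0 0 -1" --pt "0 0 0.02 0 0 0 -1" --pt "0 0 0.015 0 0 0 -1" --pt "0 0 0.01 0 0 0 -1" --pt "0 0 0.006 0 0 0 -1" --pt "0 0 0.004 0 0 0 -1" --pt "0 0 0 0 0 0 -1" --pt "0 0 0 0 0 0 -1"

```text
t: 7.15
tcp_pos: [0.5815, 0.1107, 0.1469]
tool_rot: [-0.0, 1.0, -0.0, 0.001]
force: [-0.2, -0.2, -2.8]
finger_gap: 0.41
gripper_force: 40.8
```

Request:
drive_tool --pt "0.0015 -0.0005 0.002 0 0 0 -1" --pt "0 0 0.002 0 0 0 -1" --pt "0 0 0.001 0 0 0 -1" --pt "0 0 0 0 0 0 -1"

```text
t: 7.55
tcp_pos: [0.5796, 0.1103, 0.1415]
tool_rot: [-0.0, 1.0, 0.0, 0.0]
force: [-0.1, -0.2, -2.4]
finger_gap: 0.41
gripper_force: 40.9
```

Request:
drive_tool --pt "0 0 0.001 0 0 0 -1" --pt "0 0 0.001 0 0 0 -1" --pt "0 0 0 0 0 0 -1"

```text
t: 7.85
tcp_pos: [0.5809, 0.1105, 0.1414]
tool_rot: [-0.0, 1.0, 0.0, 0.002]
force: [-1.2, 0.7, 7.7]
finger_gap: 0.415
gripper_force: 41.9
```

Request:
drive_tool --pt "0 0 0 0 0 0 0.5" --pt "0 0 0 0 0 0 0.5" --pt "0 0 0 0 0 0 0.5" --pt "0 0 0 0 0 0 0.5" --pt "0 0 -0.01 0 0 0 1" --pt "0 0 -0.02 0 0 0 1" --pt "0 0 -0.03 0 0 0 1" --pt "0 0 -0.03 0 0 0 1" --pt "0.01 0 -0.01 0 0 0 1" --pt "0.03 0 0 0 0 0 1"

```text
t: 8.85
tcp_pos: [0.5423, 0.11, 0.2415]
tool_rot: [-0.0, 1.0, -0.0, 0.004]
force: [0.5, -0.2, -0.1]
finger_gap: 0.996
gripper_force: 0.0
```

Request:
drive_tool --pt "0.04 0 0 0 0 0 1" --pt "0.04 0 0 0 0 0 1" --pt "0.02 0.02 0 0 0 0 1" --pt "0.002 0.04 0 0 0 0 1" --pt "0 0.04 0 0 0 0 1" --pt "0 0.04 0 0 0 0 1" --pt "0 0.03 0 0 0 0 1" --pt "0 0.012 0 0 0 0 1" --pt "0 0 0 0 0 0 1" --pt "0 0 0 0 0 0 1"

```text
t: 9.85
tcp_pos: [0.4367, 0.2912, 0.2389]
tool_rot: [-0.0, 1.0, -0.001, -0.001]
force: [-0.2, -0.9, -0.7]
finger_gap: 0.997
gripper_force: 0.0
```

Run:
```python
from h import *
s,d=snap('wrist','w3.png'); W3=cloud(d,s).reshape(-1,3);W3=W3[np.isfinite(W3[:,0])]
print(s['tcp_pos'],s['tool_rot'])
for n,x,y,h in (('blue',.58,.11,.144),('green',.4385,.2925,.130),('black',.44,.147,.12)):
    P=circ(W3,x,y,h-.006,h+.008,.04)
    if len(P)>8: print(n,len(P),P[:,:2].mean(0).round(4),cv2.minEnclosingCircle(P[:,:2].astype(np.float32)),np.median(P[:,2]))
```

```text
[0.43666004 0.29115171 0.23887356] [-3.74172944e-04  9.99999464e-01 -6.56615088e-04 -7.07465004e-04]
green 1371 [0.438  0.2939] ((0.4390607476234436, 0.29394617676734924), 0.01831984519958496) 0.1297284771735518
black 907 [0.4395 0.1503] ((0.44085848331451416, 0.14856813848018646), 0.018534697592258453) 0.11948092068509489
```

Request:
drive_tool --pt "-0.002 0.002 0.01 0 0 0 1" --pt "0 0 0.025 0 0 0 1" --pt "0 0 0.03 0 0 0 1" --pt "0 0 0.025 0 0 0 1" --pt "0 0 0.015 0 0 0 1" --pt "0 0 0.007 0 0 0 1" --pt "0 0 0 0 0 0 1"

```text
t: 10.6
tcp_pos: [0.439, 0.2932, 0.1262]
tool_rot: [0.0, 1.0, -0.001, -0.001]
force: [-1.0, 0.1, -0.4]
finger_gap: 1.0
gripper_force: 0.0
```

Request:
drive_tool --pt "0 0 0 0 0 0 -1" --pt "0 0 0 0 0 0 -1" --pt "0 0 0 0 0 0 -1" --pt "0 0 0 0 0 0 -1" --pt "0 0 0 0 0 0 -1" --pt "0 0 0 0 0 0 -1" --pt "0 0 0 0 0 0 -1" --newtons 40

```text
t: 11.3
tcp_pos: [0.4401, 0.2944, 0.1284]
tool_rot: [-0.0, 1.0, 0.0, 0.001]
force: [-0.5, -0.9, 6.3]
finger_gap: 0.404
gripper_force: 39.8
```

Request:
drive_tool --pt "0 0 -0.01 0 0 0 -1" --pt "0 0 -0.02 0 0 0 -1" --pt "0 0 -0.03 0 0 0 -1" --pt "0 0 -0.03 0 0 0 -1" --pt "0 0 -0.03 0 0 0 -1" --pt "0 0 -0.02 0 0 0 -1" --pt "0 0 -0.015 0 0 0 -1" --pt "0 -0.01 -0.005 0 0 0 -1" --pt "0 -0.025 0 0 0 0 -1" --pt "0 -0.03 0 0 0 0 -1"

```text
t: 12.3
tcp_pos: [0.4385, 0.2284, 0.2868]
tool_rot: [-0.001, 1.0, -0.0, -0.001]
force: [0.3, 0.1, -2.9]
finger_gap: 0.403
gripper_force: 40.4
```

Request:
drive_tool --pt "0 -0.035 0 0 0 0 -1" --pt "-0.01 -0.035 0 0 0 0 -1" --pt "-0.025 -0.03 0 0 0 0 -1" --pt "-0.03 -0.03 0 0 0 0 -1" --pt "-0.03 -0.03 0 0 0 0 -1" --pt "-0.03 -0.025 0 0 0 0 -1" --pt "-0.015 -0.012 0 0 0 0 -1" --pt "-0.006 -0.005 0 0 0 0 -1" --pt "0 0 0 0 0 0 -1" --pt "0 0 0 0 0 0 -1"

```text
t: 13.3
tcp_pos: [0.5839, 0.0279, 0.2866]
tool_rot: [-0.0, 1.0, 0.0, -0.002]
force: [-0.3, 0.4, -2.6]
finger_gap: 0.404
gripper_force: 40.4
```

Run:
```python
from h import *
s,d=snap('side'); W=cloud(d).reshape(-1,3);W=W[np.isfinite(W[:,0])]
print(s['tcp_pos'])
P=circ(W,.58,.11,.1,.155,.04); P=P[P[:,2]>.132]
if len(P)>3: print('blue',len(P),P.mean(0).round(4),cv2.minEnclosingCircle(P[:,:2].astype(np.float32)),P[:,2].max())
```

```text
[0.58387241 0.02794147 0.28661778]
blue 33 [0.5652 0.1087 0.1409] ((0.5666625499725342, 0.10754150152206421), 0.014159973710775375) 0.152557603911748
```

Request:
drive_tool --pt "-0.0025 -0.0015 0.01 0 0 0 -1" --pt "0 0 0.02 0 0 0 -1" --pt "0 0 0.025 0 0 0 -1" --pt "0 0 0.025 0 0 0 -1" --pt "0 0 0.025 0 0 0 -1" --pt "0 0 0.02 0 0 0 -1" --pt "0 0 0.01 0 0 0 -1" --pt "0 0 0.006 0 0 0 -1" --pt "0 0 0 0 0 0 -1" --pt "0 0 0 0 0 0 -1"

```text
t: 14.35
tcp_pos: [0.5887, 0.0258, 0.1471]
tool_rot: [-0.0, 1.0, -0.0, 0.001]
force: [0.3, 0.6, -1.6]
finger_gap: 0.404
gripper_force: 40.4
```

Request:
drive_tool --pt "0.0015 0 0.003 0 0 0 -1" --pt "0 0 0.003 0 0 0 -1" --pt "0 0 0.002 0 0 0 -1" --pt "0 0 0.001 0 0 0 -1" --pt "0 0 0.001 0 0 0 -1" --pt "0 0 0 0 0 0 -1"

```text
t: 14.95
tcp_pos: [0.5871, 0.0257, 0.1375]
tool_rot: [-0.0, 1.0, -0.0, 0.001]
force: [-1.1, 0.3, 4.8]
finger_gap: 0.405
gripper_force: 41.2
```

Request:
drive_tool --pt "0 0 0 0 0 0 0.4" --pt "0 0 0 0 0 0 0.4" --pt "0 0 0 0 0 0 0.4" --pt "0 0 0 0 0 0 0.4" --pt "0 0 -0.01 0 0 0 0.4" --pt "0 0 -0.02 0 0 0 0.4" --pt "0 0 -0.03 0 0 0 1" --pt "0 0 -0.03 0 0 0 1" --pt "0.01 0 -0.01 0 0 0 1" --pt "0.03 0 0 0 0 0 1"

```text
t: 15.95
tcp_pos: [0.5492, 0.0252, 0.2386]
tool_rot: [-0.0, 1.0, -0.001, 0.004]
force: [-0.2, -0.6, -0.5]
finger_gap: 0.999
gripper_force: 0.0
```

Request:
drive_tool --pt "0.04 0.01 0 0 0 0 1" --pt "0.03 0.03 0 0 0 0 1" --pt "0.02 0.035 0 0 0 0 1" --pt "0.01 0.03 0 0 0 0 1" --pt "0.007 0.015 0 0 0 0 1" --pt "0 0.003 0 0 0 0 1" --pt "0 0 0 0 0 0 1" --pt "0 0 0 0 0 0 1"

```text
t: 16.75
tcp_pos: [0.4398, 0.148, 0.2362]
tool_rot: [0.0, 1.0, -0.0, 0.0]
force: [-0.1, -0.1, 0.5]
finger_gap: 0.997
gripper_force: 0.0
```

Run:
```python
from h import *
s,d=snap('wrist','w4.png'); W3=cloud(d,s).reshape(-1,3);W3=W3[np.isfinite(W3[:,0])]
print(s['tcp_pos'],s['tool_rot'])
for n,x,y,h in (('blue',.58,.11,.144),('green',.5866,.026,.139),('black',.44,.147,.12)):
    P=circ(W3,x,y,h-.006,h+.008,.04)
    if len(P)>8: print(n,len(P),P[:,:2].mean(0).round(4),cv2.minEnclosingCircle(P[:,:2].astype(np.float32)),np.median(P[:,2]))
```

```text
[0.43980329 0.14798302 0.23621417] [ 1.21601711e-05  9.99999981e-01 -1.84013728e-04  6.67963048e-05]
blue 652 [0.5733 0.112 ] ((0.5786362290382385, 0.11132943630218506), 0.018997156992554665) 0.14316263458452072
black 1243 [0.4394 0.1484] ((0.4403824508190155, 0.1483633667230606), 0.017884597182273865) 0.11946253726064263
```

Request:
drive_tool --pt "0 0 0.01 0 0 0 1" --pt "0 0 0.025 0 0 0 1" --pt "0 0 0.03 0 0 0 1" --pt "0 0 0.025 0 0 0 1" --pt "0 0 0.018 0 0 0 1" --pt "0 0 0.008 0 0 0 1" --pt "0 0 0.001 0 0 0 1" --pt "0 0 0 0 0 0 1"

```text
t: 17.6
tcp_pos: [0.4399, 0.1484, 0.1194]
tool_rot: [-0.0, 1.0, 0.0, 0.0]
force: [-0.2, 1.0, -0.1]
finger_gap: 1.001
gripper_force: 0.0
```

Request:
drive_tool --pt "0 0 0 0 0 0 -1" --pt "0 0 0 0 0 0 -1" --pt "0 0 0 0 0 0 -1" --pt "0 0 0 0 0 0 -1" --pt "0 0 0 0 0 0 -1" --pt "0 0 0 0 0 0 -1" --pt "0 0 0 0 0 0 -1" --newtons 40

```text
t: 18.3
tcp_pos: [0.4399, 0.1487, 0.1201]
tool_rot: [-0.0, 1.0, -0.0, 0.001]
force: [-0.4, -0.6, 5.0]
finger_gap: 0.386
gripper_force: 39.4
```

Request:
drive_tool --pt "0 0 -0.01 0 0 0 -1" --pt "0 0 -0.02 0 0 0 -1" --pt "0 0 -0.03 0 0 0 -1" --pt "0 0 -0.03 0 0 0 -1" --pt "0 0 -0.03 0 0 0 -1" --pt "0 0 -0.02 0 0 0 -1" --pt "0 0 -0.015 0 0 0 -1" --pt "0 -0.01 -0.005 0 0 0 -1" --pt "0 -0.025 0 0 0 0 -1" --pt "-0.01 -0.03 0 0 0 0 -1"

```text
t: 19.3
tcp_pos: [0.4473, 0.0833, 0.2789]
tool_rot: [-0.001, 1.0, 0.0, -0.002]
force: [1.5, 0.1, -2.7]
finger_gap: 0.391
gripper_force: 40.4
```

Request:
drive_tool --pt "-0.02 -0.03 0 0 0 0 -1" --pt "-0.025 -0.03 0 0 0 0 -1" --pt "-0.03 -0.03 0 0 0 0 -1" --pt "-0.03 -0.025 0 0 0 0 -1" --pt "-0.025 -0.015 0 0 0 0 -1" --pt "-0.012 -0.01 0 0 0 0 -1" --pt "-0.003 -0.003 0 0 0 0 -1" --pt "0 0 0 0 0 0 -1" --pt "0 0 0 0 0 0 -1"

```text
t: 20.2
tcp_pos: [0.5931, -0.0587, 0.2787]
tool_rot: [-0.0, 1.0, 0.0, -0.001]
force: [-0.5, 0.3, -1.6]
finger_gap: 0.39
gripper_force: 40.4
```

Run:
```python
from h import *
s,d=snap('side','s5.png')
```

```text
(no output)
```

View pics/s5.png

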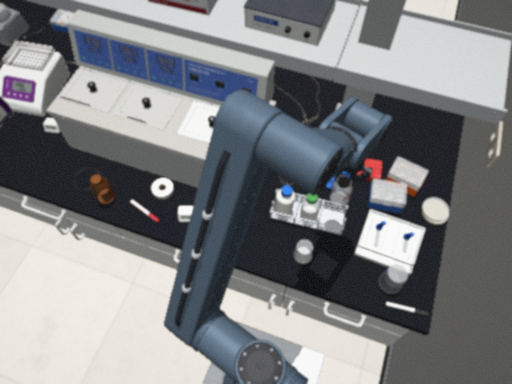

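The side view shows the blue bottle (285,200) upright in the left bay, green (310,208) in the middle, and black (340,190) held over the right bay. The beakers (304,250) and (395,277) have not moved.

Request:
drive_tool --pt "0 0.001 0.01 0 0 0 -1" --pt "0 0 0.02 0 0 0 -1" --pt "0 0 0.025 0 0 0 -1" --pt "0 0 0.025 0 0 0 -1" --pt "0 0 0.025 0 0 0 -1" --pt "0 0 0.02 0 0 0 -1" --pt "0 0 0.012 0 0 0 -1" --pt "0 0 0.006 0 0 0 -1" --pt "0 0 0 0 0 0 -1" --pt "0 0 0 0 0 0 -1"

```text
t: 21.25
tcp_pos: [0.5952, -0.0583, 0.1371]
tool_rot: [-0.0, 1.0, -0.0, 0.001]
force: [0.5, -0.0, -1.6]
finger_gap: 0.391
gripper_force: 40.4
```

Request:
drive_tool --pt "0.0015 0.0005 0.003 0 0 0 -1" --pt "0 0 0.002 0 0 0 -1" --pt "0 0 0.002 0 0 0 -1" --pt "0 0 0.001 0 0 0 -1" --pt "0 0 0.001 0 0 0 -1" --pt "0 0 0 0 0 0 -1"

```text
t: 21.85
tcp_pos: [0.5941, -0.058, 0.1293]
tool_rot: [-0.0, 1.0, -0.0, 0.001]
force: [-2.2, -0.3, 7.9]
finger_gap: 0.388
gripper_force: 41.4
```

Request:
drive_tool --pt "0 0 0 0 0 0 0.4" --pt "0 0 0 0 0 0 0.4" --pt "0 0 0 0 0 0 0.4" --pt "0 0 0 0 0 0 0.4" --pt "0 0 -0.01 0 0 0 0.4" --pt "0 0 -0.02 0 0 0 0.4" --pt "0 0 -0.03 0 0 0 1" --pt "0 0 -0.03 0 0 0 1" --pt "0.01 0 -0.02 0 0 0 1" --pt "0.03 0 0 0 0 0 1"

```text
t: 22.85
tcp_pos: [0.5574, -0.059, 0.2416]
tool_rot: [-0.001, 1.0, -0.002, 0.006]
force: [-0.2, -0.7, -0.7]
finger_gap: 1.0
gripper_force: 0.0
```

Request:
drive_tool --pt "0.03 -0.02 0 0 0 0 1" --pt "0.03 -0.035 0 0 0 0 1" --pt "0.03 -0.035 0 0 0 0 1" --pt "0.015 -0.04 0 0 0 0 1" --pt "0.009 -0.04 0 0 0 0 1" --pt "0 -0.04 0 0 0 0 1" --pt "0 -0.025 0 0 0 0 1" --pt "0 -0.01 0 0 0 0 1" --pt "0 0 0 0 0 0 1" --pt "0 0 0 0 0 0 1"

```text
t: 23.85
tcp_pos: [0.4389, -0.3014, 0.2373]
tool_rot: [-0.001, 1.0, 0.001, -0.0]
force: [-0.1, 0.4, -0.1]
finger_gap: 1.001
gripper_force: 0.0
```

Run:
```python
from h import *
s,d=snap('wrist','w5.png'); W=cloud(d,s); np.save('pics/w5.npy',W); W3=W.reshape(-1,3);W3=W3[np.isfinite(W3[:,0])]
print(s['tcp_pos'],s['tool_rot'])
for n,x,y,h in (('black',.594,-.058,.129),('large',.44,-.302,.096),('small',.434,-.002,.072)):
    P=circ(W3,x,y,h-.006,h+.008,.045)
    if len(P)>8: print(n,len(P),P[:,:2].mean(0).round(4),cv2.minEnclosingCircle(P[:,:2].astype(np.float32)),np.median(P[:,2]))
for y in (-.217,-.313):
    Q=W3[(abs(W3[:,1]-y)<.02)&(W3[:,2]>.075)&(W3[:,0]>.53)&(W3[:,0]<.62)]
    if len(Q):
        for a in np.arange(.08,.165,.012):
            t=Q[abs(Q[:,2]-a)<.006]
            if len(t): print('peg',a.round(3),len(t),t.mean(0).round(4), (t[:,1].min()+t[:,1].max())/2)
```

```text
[ 0.43891598 -0.30140719  0.23725193] [-5.01399471e-04  9.99999508e-01  7.61171637e-04 -3.92099116e-04]
black 140 [ 0.5844 -0.0543] ((0.5884385108947754, -0.05493159592151642), 0.017528869211673737) 0.12789812561823277
large 3386 [ 0.4385 -0.3016] ((0.4398943781852722, -0.3015168309211731), 0.03252013027667999) 0.09517433981056841
small 834 [ 0.4344 -0.0061] ((0.4356400668621063, -0.00297977845184505), 0.026042861863970757) 0.07187454436692575
peg 0.08 55 [ 0.5854 -0.2217  0.0805] -0.21941420451099813
peg 0.092 50 [ 0.581  -0.2216  0.0928] -0.21936472159135675
peg 0.104 55 [ 0.577  -0.2214  0.104 ] -0.21943181027687575
peg 0.116 66 [ 0.5728 -0.2211  0.1154] -0.21908090422413712
peg 0.128 72 [ 0.5682 -0.2211  0.1281] -0.21887341011399974
peg 0.14 83 [ 0.5638 -0.2207  0.14  ] -0.2184952032034745
peg 0.152 158 [ 0.562  -0.2195  0.1524] -0.21783334960753442
peg 0.08 39 [ 0.5801 -0.3137  0.0806] -0.31400384379164703
peg 0.092 41 [ 0.5757 -0.3136  0.0929] -0.314120112635923
peg 0.104 50 [ 0.5716 -0.3137  0.1045] -0.31408210116352275
peg 0.116 50 [ 0.5672 -0.3133  0.1166] -0.313806348146095
peg 0.128 155 [ 0.568  -0.3133  0.1277] -0.3134199443780151
```

View pics/w5.png

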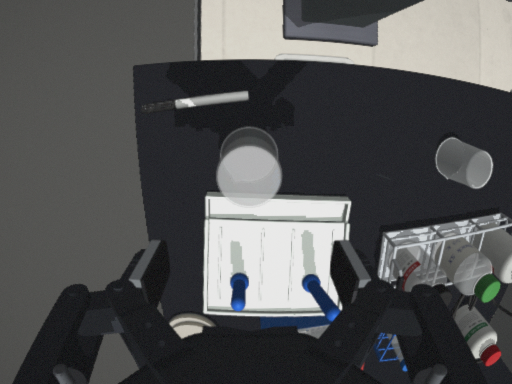

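The wrist view shows the large beaker (250,165) centred between the open fingers. The peg tips are at (310,282) for the long left peg and (238,280) for the short one, and the small beaker is at (465,162).

Request:
drive_tool --pt "-0.0005 0 0.015 0 0 0 1" --pt "0 0 0.03 0 0 0 1" --pt "0 0 0.035 0 0 0 1" --pt "0 0 0.03 0 0 0 1" --pt "0 0 0.025 0 0 0 1" --pt "0 0 0.015 0 0 0 1" --pt "0 0 0.01 0 0 0 1" --pt "0 0 0.002 0 0 0 1" --pt "0 0 0 0 0 0 1"

```text
t: 24.8
tcp_pos: [0.4401, -0.3023, 0.0756]
tool_rot: [-0.001, 1.0, -0.0, 0.0]
force: [0.4, -0.5, 0.3]
finger_gap: 1.002
gripper_force: 0.0
```

Request:
drive_tool --pt "0 0 0 0 0 0 -1" --pt "0 0 0 0 0 0 -1" --pt "0 0 0 0 0 0 -1" --pt "0 0 0 0 0 0 -1" --pt "0 0 0 0 0 0 -1" --newtons 30

```text
t: 25.3
tcp_pos: [0.4403, -0.3035, 0.0767]
tool_rot: [-0.0, 1.0, -0.001, 0.001]
force: [-0.3, 1.2, 5.7]
finger_gap: 0.756
gripper_force: 32.5
```

Request:
drive_tool --pt "0 0 -0.01 0 0 0 -1" --pt "0 0 -0.02 0 0 0 -1" --pt "0 0 -0.03 0 0 0 -1" --pt "0 0 -0.03 0 0 0 -1" --pt "0 0 -0.03 0 0 0 -1" --pt "0 0 -0.03 0 0 0 -1" --pt "0 0 -0.02 0 0 0 -1" --pt "0 0.005 -0.01 0 0 0 -1" --pt "-0.005 0.01 0 0 0 0 -1" --pt "-0.01 0.015 0 0 0 0 -1"

```text
t: 26.3
tcp_pos: [0.4541, -0.2718, 0.2547]
tool_rot: [0.001, 1.0, 0.001, -0.001]
force: [-0.3, -0.9, -0.8]
finger_gap: 0.756
gripper_force: 33.8
```

Request:
drive_tool --pt "-0.02 0.015 0 0 0 0 -1" --pt "-0.02 0.015 0 0 0 0 -1" --pt "-0.02 0.01 0 0 0 0 -1" --pt "-0.02 0.005 0 0 0 0 -1" --pt "-0.02 0.005 0 0 0 0 -1" --pt "-0.012 0.003 0 0 0 0 -1" --pt "-0.006 0.001 0 0 0 0 -1" --pt "0 0 0 0 0 0 -1" --pt "0 0 0 0 0 0 -1"

```text
t: 27.2
tcp_pos: [0.5718, -0.2186, 0.2548]
tool_rot: [-0.0, 1.0, 0.0, -0.001]
force: [-0.2, -0.1, -1.0]
finger_gap: 0.756
gripper_force: 33.8
```

Run:
```python
from h import *
s,d=snap('side'); W=cloud(d).reshape(-1,3);W=W[np.isfinite(W[:,0])]
cv2.imwrite('pics/s6.png',cv2.resize(d['image'][110:310,240:460,::-1],(660,600),interpolation=cv2.INTER_CUBIC))
print(s['tcp_pos'],s['tool_rot'])
s,d=snap('wrist','w6.png')
```

```text
[ 0.57178794 -0.21863893  0.25480329] [-1.47212831e-04  9.99999582e-01  3.17394211e-04 -8.44610856e-04]
```

View pics/w6.png

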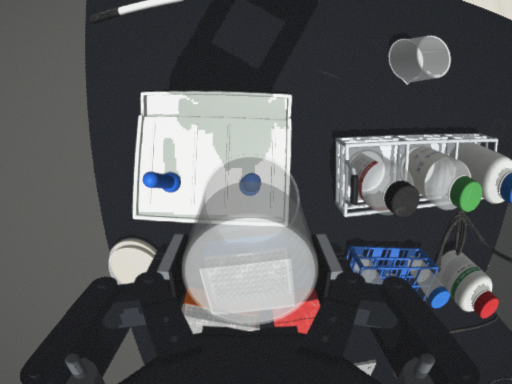

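The wrist view shows the large beaker held mouth-down, rim from (250,160), above the long peg's tip (250,184). All three bottles stand in their bays, with black (402,198), green (466,193) and blue (508,188).

Request:
drive_tool --pt "-0.001 0 0.01 0 0 0 -1" --pt "0 0 0.015 0 0 0 -1" --pt "0 0 0.02 0 0 0 -1" --pt "0 0 0.02 0 0 0 -1" --pt "0 0 0.015 0 0 0 -1" --pt "0 0 0.01 0 0 0 -1" --pt "0 0 0.008 0 0 0 -1" --pt "0 0 0.005 0 0 0 -1" --pt "0 0 0 0 0 0 -1" --pt "0 0 0 0 0 0 -1"

```text
t: 28.3
tcp_pos: [0.574, -0.219, 0.1528]
tool_rot: [-0.0, 1.0, -0.0, 0.0]
force: [-0.2, -0.1, -0.3]
finger_gap: 0.754
gripper_force: 33.8
```

Request:
drive_tool --pt "0 0 0.003 0 0 0 -1" --pt "0 0 0.003 0 0 0 -1" --pt "0 0 0.002 0 0 0 -1" --pt "0 0 0.001 0 0 0 -1" --pt "0 0 0 0 0 0 -1"

```text
t: 28.8
tcp_pos: [0.5736, -0.2187, 0.1431]
tool_rot: [-0.0, 1.0, 0.0, -0.0]
force: [0.5, 0.1, -0.7]
finger_gap: 0.759
gripper_force: 33.8
```

Request:
drive_tool --pt "0 0 0.001 0 0 0 -1" --pt "0 0 0 0 0 0 -1"

```text
t: 29.0
tcp_pos: [0.5736, -0.2187, 0.1422]
tool_rot: [-0.0, 1.0, 0.0, -0.0]
force: [0.0, 0.1, -0.8]
finger_gap: 0.754
gripper_force: 33.8
```

Request:
drive_tool --pt "0 0 0.001 0 0 0 -1" --pt "0 0 0 0 0 0 -1"

```text
t: 29.2
tcp_pos: [0.5737, -0.2188, 0.1413]
tool_rot: [-0.0, 1.0, -0.0, 0.0]
force: [0.4, -0.1, -1.2]
finger_gap: 0.755
gripper_force: 33.8
```

Request:
drive_tool --pt "0 0 0.001 0 0 0 -1" --pt "0 0 0 0 0 0 -1"

```text
t: 29.4
tcp_pos: [0.5738, -0.2189, 0.141]
tool_rot: [-0.0, 1.0, -0.0, 0.0]
force: [-1.2, 0.5, 3.0]
finger_gap: 0.754
gripper_force: 34.3
```

Request:
drive_tool --pt "0 0 0.0007 0 0 0 -1" --pt "0 0 0 0 0 0 -1"

```text
t: 29.6
tcp_pos: [0.5737, -0.2188, 0.1408]
tool_rot: [-0.0, 1.0, -0.0, 0.0]
force: [-2.2, 1.3, 7.2]
finger_gap: 0.758
gripper_force: 34.6
```

Request:
drive_tool --pt "0 0 -0.0007 0 0 0 0.5" --pt "0 0 0 0 0 0 0.58" --pt "0 0 0 0 0 0 0.65" --pt "0 0 0 0 0 0 0.8" --pt "0 0 0 0 0 0 0.95" --pt "0 0 0 0 0 0 0.95" --pt "0 0 0 0 0 0 0.95"

```text
t: 30.3
tcp_pos: [0.5737, -0.2188, 0.1402]
tool_rot: [-0.0, 1.0, 0.0, -0.0]
force: [-0.2, 0.5, 0.1]
finger_gap: 0.971
gripper_force: 0.0
```

Request:
drive_tool --pt "0 0 -0.005 0 0 0 0.95" --pt "0 0 -0.01 0 0 0 0.95" --pt "0 0 -0.02 0 0 0 0.95" --pt "0 0 -0.03 0 0 0 0.95" --pt "0 0 -0.03 0 0 0 0.95" --pt "0 0 -0.015 0 0 0 0.95" --pt "0 0 0 0 0 0 0.95" --pt "0 0 0 0 0 0 0.95"

```text
t: 31.1
tcp_pos: [0.5735, -0.2187, 0.2507]
tool_rot: [-0.0, 1.0, -0.0, 0.0]
force: [-0.1, -0.4, -0.5]
finger_gap: 0.976
gripper_force: 0.0
```

Run:
```python
from h import *
s,d=snap('wrist'); W=cloud(d,s).reshape(-1,3);W=W[np.isfinite(W[:,0])]
print(s['tcp_pos'])
P=circ(W,.575,-.2187,.145,.18,.045)
A=np.c_[P[:,:2]-[.575,-.2187],np.ones(len(P))]; T=P[:,2]>np.median(P[:,2])-.006
c=np.linalg.lstsq(A[T],P[T,2],rcond=None)[0]; print('plane',len(P),c.round(4),P[T].mean(0).round(4),cv2.minEnclosingCircle(P[T][:,:2].astype(np.float32)))
b=snap('side')[1]['image'][110:310,240:460,::-1]
cv2.imwrite('pics/s7.png',np.hstack([cv2.resize(b,(440,400)),cv2.resize(d['image'][150:350,120:300,::-1],(360,400))]))
```

```text
[ 0.57353317 -0.21866802  0.25073658]
plane 5012 [-0.0078  0.0148  0.1592] [ 0.5714 -0.2186  0.1592] ((0.5739022493362427, -0.21860776841640472), 0.032816532999277115)
```

View pics/s7.png

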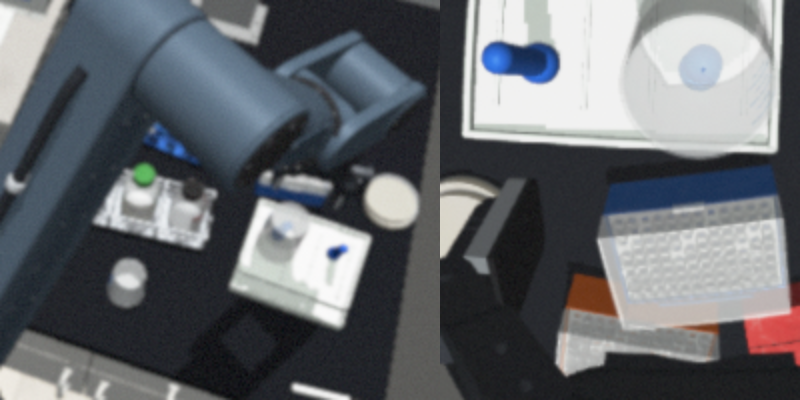

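The combined view shows the large beaker seated on the long peg (285,225), peg tip at (700,68) under its closed end. The measured closed end is level at z 0.159. Small beaker next, at (127,280).

Request:
drive_tool --pt "0.01 0 0 0 0 0 1" --pt "0.025 0 0 0 0 0 1" --pt "0.03 0.01 0 0 0 0 1" --pt "0.03 0.025 0 0 0 0 1" --pt "0.025 0.035 0 0 0 0 1" --pt "0.015 0.04 0 0 0 0 1" --pt "0.0035 0.04 0 0 0 0 1" --pt "0 0.035 0 0 0 0 1" --pt "0 0.02 0.01 0 0 0 1" --pt "0 0.011 0.02 0 0 0 1"

```text
t: 32.2
tcp_pos: [0.4346, -0.0013, 0.2205]
tool_rot: [-0.001, 1.0, -0.0, 0.001]
force: [-0.5, -0.5, 0.3]
finger_gap: 0.996
gripper_force: 0.0
```

Request:
drive_tool --pt "0 0 0.02 0 0 0 1" --pt "0 0 0.01 0 0 0 1" --pt "0 0 0 0 0 0 1" --pt "0 0 0 0 0 0 1"

```text
t: 32.6
tcp_pos: [0.435, -0.0032, 0.1903]
tool_rot: [0.0, 1.0, 0.0, -0.0]
force: [1.0, 0.0, -0.1]
finger_gap: 1.001
gripper_force: 0.0
```

Run:
```python
from h import *
s,d=snap('wrist','w8.png'); W=cloud(d,s).reshape(-1,3);W=W[np.isfinite(W[:,0])]
print(s['tcp_pos'],s['tool_rot'])
P=circ(W,.435,-.003,.066,.08,.045); print(len(P),cv2.minEnclosingCircle(P[:,:2].astype(np.float32)))
P=circ(W,.575,-.2187,.15,.18,.045); print('large',len(P),P.mean(0).round(4))
```

```text
[ 0.43500525 -0.00319972  0.19031992] [ 3.80856185e-05  9.99999969e-01  2.76221051e-05 -2.43459867e-04]
2577 ((0.4352904260158539, -0.0012329346500337124), 0.02610890381038189)
large 640 [ 0.5556 -0.224   0.1582]
```

Request:
drive_tool --pt "0 0.002 0.015 0 0 0 1" --pt "0 0 0.03 0 0 0 1" --pt "0 0 0.03 0 0 0 1" --pt "0 0 0.03 0 0 0 1" --pt "0 0 0.02 0 0 0 1" --pt "0 0 0.01 0 0 0 1" --pt "0 0 0.003 0 0 0 1" --pt "0 0 0 0 0 0 1"

```text
t: 33.45
tcp_pos: [0.4356, -0.0011, 0.0527]
tool_rot: [-0.0, 1.0, -0.0, 0.0]
force: [-0.1, -0.3, 1.0]
finger_gap: 1.002
gripper_force: 0.0
```

Request:
drive_tool --pt "0 0 0 0 0 0 -1" --pt "0 0 0 0 0 0 -1" --pt "0 0 0 0 0 0 -1" --pt "0 0 0 0 0 0 -1" --pt "0 0 0 0 0 0 -1" --pt "0 0 0 0 0 0 -1" --newtons 30

```text
t: 34.05
tcp_pos: [0.4357, -0.0009, 0.0535]
tool_rot: [-0.0, 1.0, -0.0, 0.001]
force: [0.0, 1.2, 6.2]
finger_gap: 0.614
gripper_force: 30.2
```

Request:
drive_tool --pt "0 0 -0.01 0 0 0 -1" --pt "0 0 -0.02 0 0 0 -1" --pt "0 0 -0.03 0 0 0 -1" --pt "0 0 -0.03 0 0 0 -1" --pt "0 0 -0.03 0 0 0 -1" --pt "0 -0.01 -0.03 0 0 0 -1" --pt "0 -0.02 -0.02 0 0 0 -1" --pt "0 -0.03 -0.01 0 0 0 -1" --pt "0 -0.035 0 0 0 0 -1" --pt "0 -0.035 0 0 0 0 -1"

```text
t: 35.05
tcp_pos: [0.4349, -0.1317, 0.2338]
tool_rot: [-0.001, 1.0, -0.001, 0.001]
force: [0.4, 0.6, -0.3]
finger_gap: 0.612
gripper_force: 31.9
```

Request:
drive_tool --pt "0 -0.035 0 0 0 0 -1" --pt "0 -0.035 0 0 0 0 -1" --pt "0 -0.035 0 0 0 0 -1" --pt "-0.01 -0.03 0 0 0 0 -1" --pt "-0.02 -0.025 0 0 0 0 -1" --pt "-0.03 -0.015 0 0 0 0 -1" --pt "-0.03 -0.01 0 0 0 0 -1" --pt "-0.03 0 0 0 0 0 -1" --pt "-0.015 0 0 0 0 0 -1" --pt "-0.006 0 0 0 0 0 -1"

```text
t: 36.05
tcp_pos: [0.5773, -0.3154, 0.2327]
tool_rot: [-0.001, 1.0, -0.0, 0.0]
force: [0.0, -0.3, 0.6]
finger_gap: 0.605
gripper_force: 31.9
```

Request:
drive_tool --pt "0 0 0 0 0 0 -1" --pt "0 0 0 0 0 0 -1"

```text
t: 36.25
tcp_pos: [0.5752, -0.3153, 0.2325]
tool_rot: [-0.0, 1.0, 0.0, -0.001]
force: [0.5, -0.0, -0.3]
finger_gap: 0.615
gripper_force: 31.9
```

Request:
drive_tool --pt "-0.001 0.0015 0.01 0 0 0 -1" --pt "0 0 0.015 0 0 0 -1" --pt "0 0 0.02 0 0 0 -1" --pt "0 0 0.02 0 0 0 -1" --pt "0 0 0.018 0 0 0 -1" --pt "0 0 0.012 0 0 0 -1" --pt "0 0 0.008 0 0 0 -1" --pt "0 0 0.003 0 0 0 -1" --pt "0 0 0 0 0 0 -1" --pt "0 0 0 0 0 0 -1"

```text
t: 37.25
tcp_pos: [0.5777, -0.3146, 0.1271]
tool_rot: [-0.0, 1.0, -0.001, 0.001]
force: [0.2, -1.4, -0.3]
finger_gap: 0.612
gripper_force: 31.9
```

Request:
drive_tool --pt "0 0 0.003 0 0 0 -1" --pt "0 0 0.002 0 0 0 -1" --pt "0 0 0.002 0 0 0 -1" --pt "0 0 0 0 0 0 -1"

```text
t: 37.65
tcp_pos: [0.577, -0.3141, 0.119]
tool_rot: [-0.0, 1.0, 0.0, -0.0]
force: [0.0, -0.3, -0.5]
finger_gap: 0.609
gripper_force: 31.9
```

Request:
drive_tool --pt "0 0 0.001 0 0 0 -1" --pt "0 0 0 0 0 0 -1"

```text
t: 37.85
tcp_pos: [0.5772, -0.3142, 0.1182]
tool_rot: [-0.0, 1.0, 0.0, -0.0]
force: [1.5, 0.1, -1.3]
finger_gap: 0.611
gripper_force: 31.9
```

Request:
drive_tool --pt "0 0 0.001 0 0 0 -1" --pt "0 0 0 0 0 0 -1"

```text
t: 38.05
tcp_pos: [0.5772, -0.3142, 0.1172]
tool_rot: [-0.0, 1.0, 0.0, -0.0]
force: [0.4, -0.3, -0.6]
finger_gap: 0.61
gripper_force: 31.9
```

Request:
drive_tool --pt "0 0 0.001 0 0 0 -1" --pt "0 0 0 0 0 0 -1"

```text
t: 38.25
tcp_pos: [0.5772, -0.3142, 0.1162]
tool_rot: [-0.0, 1.0, 0.0, -0.0]
force: [0.3, 0.2, -0.1]
finger_gap: 0.612
gripper_force: 31.9
```

Request:
drive_tool --pt "0 0 0.0007 0 0 0 -1" --pt "0 0 0 0 0 0 -1"

```text
t: 38.45
tcp_pos: [0.5772, -0.3142, 0.1155]
tool_rot: [-0.0, 1.0, 0.0, -0.0]
force: [-0.9, -0.6, -0.2]
finger_gap: 0.61
gripper_force: 31.9
```

Request:
drive_tool --pt "0 0 0.0007 0 0 0 -1" --pt "0 0 0 0 0 0 -1"

```text
t: 38.65
tcp_pos: [0.5772, -0.3142, 0.1148]
tool_rot: [-0.0, 1.0, 0.0, -0.0]
force: [-0.3, -0.7, -0.2]
finger_gap: 0.616
gripper_force: 31.9
```

Request:
drive_tool --pt "0 0 0.0007 0 0 0 -1" --pt "0 0 0 0 0 0 -1"

```text
t: 38.85
tcp_pos: [0.5773, -0.3143, 0.1145]
tool_rot: [-0.0, 1.0, -0.0, 0.0]
force: [-0.0, -0.8, 1.9]
finger_gap: 0.612
gripper_force: 32.1
```

Request:
drive_tool --pt "0 0 0 0 0 0 0.22" --pt "0 0 0 0 0 0 0.3" --pt "0 0 0 0 0 0 0.38" --pt "0 0 0 0 0 0 0.5" --pt "0 0 0 0 0 0 0.6" --pt "0 0 0 0 0 0 0.6" --pt "0 0 0 0 0 0 0.6"

```text
t: 39.55
tcp_pos: [0.5772, -0.3143, 0.1142]
tool_rot: [-0.0, 1.0, -0.0, 0.0]
force: [0.0, 0.3, -0.1]
finger_gap: 0.796
gripper_force: 0.0
```

Request:
drive_tool --pt "0 0 -0.005 0 0 0 0.6" --pt "0 0 -0.01 0 0 0 0.6" --pt "0 0 -0.02 0 0 0 0.6" --pt "0 0 -0.03 0 0 0 0.6" --pt "0 0 -0.03 0 0 0 0.6" --pt "0 0 -0.02 0 0 0 0.6" --pt "0.01 0 0 0 0 0 0.6" --pt "0.02 0 0 0 0 0 0.6" --pt "0.02 0 0 0 0 0 0.6" --pt "0.01 0 0 0 0 0 0.6"

```text
t: 40.55
tcp_pos: [0.5145, -0.3133, 0.2282]
tool_rot: [0.0, 1.0, 0.001, -0.002]
force: [-0.1, -0.1, -0.1]
finger_gap: 0.802
gripper_force: 0.0
```

Request:
drive_tool --pt "0.03 0 0 0 0 0 0.6" --pt "0.03 0.01 0 0 0 0 0.6" --pt "0.02 0.02 -0.01 0 0 0 0.6" --pt "0 0.03 -0.02 0 0 0 0.6" --pt "0 0.03 -0.02 0 0 0 0.6" --pt "0 0.03 0 0 0 0 0.6" --pt "0 0.03 0 0 0 0 0.6" --pt "0 0 0 0 0 0 0.6" --pt "0 0 0 0 0 0 0.6"

```text
t: 41.45
tcp_pos: [0.437, -0.1639, 0.279]
tool_rot: [-0.001, 1.0, -0.0, -0.0]
force: [0.1, -0.8, 0.6]
finger_gap: 0.801
gripper_force: 0.0
```

Run:
```python
from h import *
s,d=snap('wrist','w9.png'); W=cloud(d,s).reshape(-1,3);W=W[np.isfinite(W[:,0])]
print(s['tcp_pos'],s['t'])
for x,y,z in ((.577,-.314,.1325),(.574,-.2186,.159)):
    P=circ(W,x,y,z-.008,z+.01,.04); c=np.linalg.lstsq(np.c_[P[:,:2]-[x,y],np.ones(len(P))],P[:,2],rcond=None)[0]
    print(len(P),c.round(4),cv2.minEnclosingCircle(P[:,:2].astype(np.float32)))
for n,x,y,h in (('blue',.58,.11,.144),('green',.5866,.026,.139),('black',.594,-.058,.129)):
    P=circ(W,x,y,h-.006,h+.008,.03)
    if len(P)>8: print(n,len(P),cv2.minEnclosingCircle(P[:,:2].astype(np.float32)),np.median(P[:,2]))
```

```text
[ 0.43699395 -0.16393446  0.27903082] 41.45
471 [ 0.1499 -0.0226  0.1342] ((0.5693644285202026, -0.31471705436706543), 0.023124270141124725)
1994 [ 0.0266 -0.049   0.1591] ((0.5728399753570557, -0.21626928448677063), 0.032741010189056396)
blue 374 ((0.5791524052619934, 0.11056394875049591), 0.019517214968800545) 0.14272626248332318
green 12 ((0.5763504505157471, 0.02230854146182537), 0.01486974023282528) 0.13465031493424176
```

View pics/w9.png

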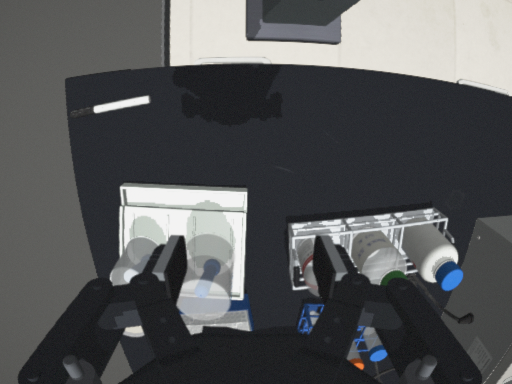

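The wrist view shows both beakers on the pegs (205,285) and (140,275) and the bottles in their bays, but the fingers partly hide them. I'll back off and take the final check from the fixed cameras.

Request:
drive_tool --pt "0 0.03 0 0 0 0 0.6" --pt "0 0.04 0 0 0 0 0.6" --pt "0 0.04 0 0 0 0 0.6" --pt "0 0.04 0 0 0 0 0.6" --pt "0 0.04 0 0 0 0 0.6" --pt "0 0.04 0 0 0 0 0.6" --pt "0 0.04 0 0 0 0 0.6" --pt "0 0.04 0 0 0 0 0.6" --pt "0 0.04 0 0 0 0 0.6" --pt "0 0.04 0 0 0 0 0.6"

```text
t: 42.5
tcp_pos: [0.438, 0.2264, 0.2789]
tool_rot: [0.001, 1.0, -0.0, 0.0]
force: [0.8, 0.5, 0.5]
finger_gap: 0.801
gripper_force: 0.0
```

Request:
drive_tool --pt "0 0.04 0 0 0 0 0.6" --pt "0 0.04 0 0 0 0 0.6" --pt "0 0.04 0 0 0 0 0.6" --pt "0 0.02 0 0 0 0 0.6" --pt "0 0 0 0 0 0 0.6" --pt "0 0 0 0 0 0 0.6"

```text
t: 43.1
tcp_pos: [0.4375, 0.3649, 0.2785]
tool_rot: [-0.0, 1.0, -0.001, -0.0]
force: [0.1, -0.0, -0.5]
finger_gap: 0.797
gripper_force: 0.0
```

Run:
```python
from h import *
ims=[]
for n in ('side','scene'):
    s,d=snap(n); W=cloud(d).reshape(-1,3);W=W[np.isfinite(W[:,0])]; ims.append(d['image'])
    for x,y,z in ((.577,-.314,.134),(.574,-.2186,.160)):
        P=circ(W,x,y,z-.006,z+.01,.04); c=np.linalg.lstsq(np.c_[P[:,:2]-[x,y],np.ones(len(P))],P[:,2],rcond=None)[0]
        print(n,len(P),c.round(4),cv2.minEnclosingCircle(P[:,:2].astype(np.float32)))
    for k,x,y,h in (('blue',.58,.11,.144),('green',.5866,.026,.139),('black',.594,-.058,.129),('red',.762,.148,.14)):
        P=circ(W,x,y,h-.006,h+.008,.03)
        if len(P)>8: print(k,len(P),cv2.minEnclosingCircle(P[:,:2].astype(np.float32)),np.median(P[:,2]))
b=ims[0][120:320,240:440,::-1]; c=ims[1][140:260,240:420,::-1]
cv2.imwrite('pics/f.png',np.vstack([cv2.resize(b,(600,600),interpolation=cv2.INTER_CUBIC)]))
```

```text
side 184 [-0.0139  0.0049  0.1329] ((0.5767180919647217, -0.3168826103210449), 0.026582816615700722)
side 286 [-0.0025 -0.0238  0.1589] ((0.5728475451469421, -0.2189321666955948), 0.03342599421739578)
blue 85 ((0.5780121088027954, 0.1092720627784729), 0.01919568143785) 0.14234743735501598
green 82 ((0.5839084386825562, 0.022044749930500984), 0.020005280151963234) 0.13811079493380685
black 79 ((0.5927932858467102, -0.06122162938117981), 0.018286066129803658) 0.12728443626160946
red 80 ((0.768206775188446, 0.14408062398433685), 0.0212711151689291) 0.13824347189343944
scene 85 [0.0041 0.0253 0.1324] ((0.573387086391449, -0.3134028911590576), 0.02856808342039585)
scene 136 [-0.024   0.0007  0.1593] ((0.572780966758728, -0.21679256856441498), 0.03274078294634819)
```

View pics/f.png

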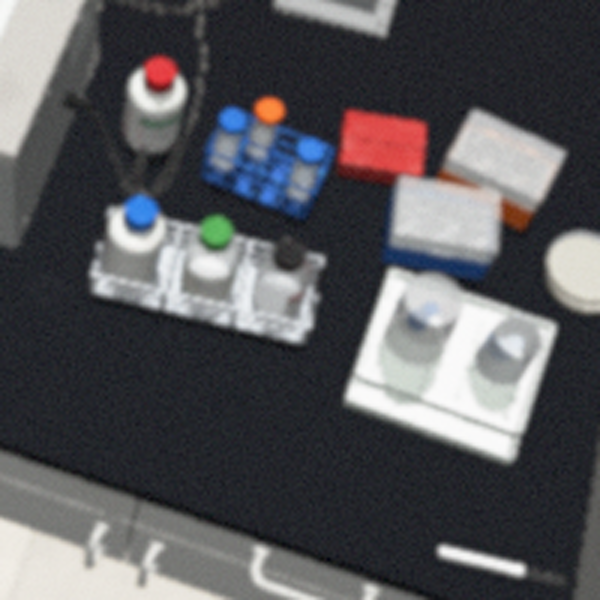

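The final view shows blue (142,215), green (217,232) and black (290,255) upright in the left, middle and right bays. The large beaker hangs on the left peg (425,310) and the small one on the right peg (508,345), both level. The red-capped bottle (158,75) has not moved. I'm handing in.

```bash
python3 -c "
from station import manip
print(manip.sign_off())"
```

```text
the job is handed in; nothing more can be done
None
```

The job is handed in at about 43 s: the blue, green and black bottles stand upright in the left, middle and right bays, both beakers rest mouth-down on their pegs, and I did not touch the red-capped bottle or the timer.

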